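# Set out the stirrer, bottles and tube block for an analyser run

### The arm

A 7-joint arm with a two-finger parallel gripper is mounted at the origin on the work surface. World frame = base frame: x ahead of the robot, y to its left, z up, the work surface at z = 0. Lengths are in m, angles in rad, forces in N, time in s.
With the tool pointing down it reaches from about 0.425 to 0.95 m from the base axis. Payload 4.7 kg.
Tool frame: the origin (TCP) lies on the centre line of the jaws, within the pads' length; the fingertips stand robot.nose_length ahead of it and the grasp point (between the pads) lies 8 mm behind it (robot.nose_length is the distance from the TCP to the fingertips, in m); z points along the fingers, x is the direction in which the jaws open and shut, and the axes are right-handed (so a half turn about z gives the same grasp; the last joint's range is limited). The gripper opens to 85 mm and grips with 20 to 120 N. Pads are 22 mm wide; open, the fingers measure 114 mm over their backs; the gripper's body (76 mm by 85 mm) begins 54 mm behind the grasp point. The pads swing forward as they close: fully open they stand 13 mm farther back than shut.
Start: joints at [1.085, 0.469, -0.049, 1.532, 0.024, 1.141, -0.082], TCP at [0.298, -0.606, 0.242] pointing down, gripper open.
Joint ranges: [-2.59, 2.59], [-0.33, 1.99], [-1.39, 1.29], [0.1, 2.45], [-1.04, 4.18], [0.21, 1.99], [-2.66, 2.66]. Speed limits (rad/s): [2.57, 2.57, 3.14, 3.14, 3.14, 3.14, 3.14].

### API

Orientations are given as [roll, pitch, yaw] about the fixed x, y, z axes, in that order (R = Rz(yaw) Ry(pitch) Rx(roll)).
In Python, from plant import robot gives the robot as it stands. Calls block until the motion is done:
- robot.goto(position, orientation): joint-space move of the TCP to a pose.
- robot.move_straight(position, vel=0.15, attitude=None, contact_N=None): straight line of the TCP; attitude=None keeps the orientation; vel is the mean speed in m/s. With contact_N (N) it stops when the force on the tool has changed by that much, and returns True; else False.
- robot.move_joints(angles): joint-space move.
- robot.grip(opening, strength=None): opening from 0.0 (shut) to 1.0 (fully open); strength is the grip in N (None keeps the last); returns when the fingers have stopped.
- robot.sleep(seconds).
- robot.inverse_kinematics(position, orientation): joint angles nearest the present ones, or None.
- robot.sense(): the state.
- robot.grab_frame(name): name is "scene" or "top" or "wrist"; returns a dict with "image" (384x512x3 uint8, red, green, blue), "range_z" (384x512 float32, m along the optical axis (not along the pixel's ray), 0 where there is no reading), "fx", "fy", "cx", "cy" (pixels), "R" (3x3) and "t" (3): a world point X has camera coordinates R X + t. Camera axes: x right, y down, z forward; pixel columns grow to the right and rows downward; lengths in m; the calibration is good to about 2 mm. A picture is of the moment at which its call begins.
A pose or a line that the arm cannot do raises robot.IKError and nothing moves.
- robot.close_job(): hands the job in, once; it reports no verdict.
The state is a dict: "t": time; "joint_pos": joint angles; "joint_velocities": joint speeds; "effort": joint torques, N m; "tcp_pos": TCP position; "tcp_rot": TCP orientation; "wrist_force": force on the tool from outside, world axes, zero at the start; "torque": the same for the moment, N m; "opening": opening from 0.0 (shut) to 1.0 (fully open).
Only numpy, scipy, OpenCV 4.12 (cv2) and the standard library are available. Lean on these libraries where they do the work, as an engineer would, in place of code of your own. Each camera call takes 0.05 s, during which the arm holds its last target.

### The job

Put the steel canister in the middle of the stirrer's white top and close it with its lid, and stand the yellow tube block in the middle of the white sample plate with its row of tubes running from red bar to red bar. Stand the amber bottle on the bench beside the stirrer, on the side facing the sample plate, and the blue-capped bottle on the opposite side, each squarely off the middle of that side with a gap of 30 mm to the stirrer. Tip nothing over, and leave the blue carton and the white cup where they are.

Things in the scene. Friction and masses are not known exactly. Their poses are not given: they have to be found in the camera images.
- canister: small open stainless-steel canister, loose, plain round cylinder 56 mm in diameter and 60 mm high, wall 3 mm (mouth 50 mm). Origin: centre of its underside, z up
- lid: the canister's steel lid, loose: disc 60 mm in diameter with a black round knob (20 mm in diameter). Origin: centre of its underside, z up. From there up: tapered plug 0 to 5 mm (36 to 42 mm in diameter), disc 5 to 9 mm, knob 9 to 31 mm. On the bench it stands on the plug; when shut, the plug is in the mouth, the disc on the rim, its origin 55 mm above the canister's
- amber_bottle: brown (amber) bottle with a black cap, loose; round body 56 mm in diameter, straight up to 62 mm, then a shoulder and a cap 36 mm in diameter; 88 mm high in all. Origin: centre of its underside, z up
- blue_bottle: white bottle with a blue cap, loose; same form and size as the amber bottle (body 56 mm in diameter, straight up to 62 mm, 88 mm high). Origin: centre of its underside, z up
- tube_block: yellow plastic block holding three short fixed tubes with green, clear and red caps, loose; block 32 mm (its x) by 80 mm (its y) by 40 mm high, tube caps up to 68 mm, the tubes in a row along y. Origin: centre of its underside
- stirrer: dark grey laboratory stirrer, fixed: 110 (its x) by 100 mm (its y), in its middle a round white top, 90 mm in diameter, 46 mm above the bench. Its front (-x, roughly towards the robot, turned up to 0.3 rad) has a black knob, 10 mm proud. Side faces at y = +50 and -50 mm; the sample plate lies off one of them, which one differs from start to start. Origin: centre of its underside
- plate: white sample plate with grey notches along two edges, fixed to the bench; 80 mm (its x) by 130 mm (its y), its top 12 mm above the bench, with a red stop bar across each end (centred at y = +59 and -59 mm, 8 mm thick, 10 mm above the top). Turned up to 0.35 rad. Origin: centre of its underside
- carton: bystander, loose: small blue carton, 45 x 60 x 50 mm high, with a white paper on top. Origin: centre of its underside. To be left where it is
- cup: bystander, loose: small white open cup, 44 mm across the rim, 40 mm high. Origin: centre of its underside. To be left where it is
Things that resemble listed ones, but are neither listed nor needed, are in the scene too. What is shaped like the lid but purple is not meant. Leave any turquoise look-alike of the amber_bottle alone.

How it is judged:
At the end, for the whole second after the job is handed in: Upright, at rest: canister on stirrer top and block on plate within 12 mm of centre (block along plate to 0.2 rad), lid seated; bottles on the bench off mid side faces, gap 30 mm, each way within 15 mm, amber on the plate's side, blue opposite; carton, cup within 25 mm of their starts (horizontal distance between canister and stirrer below 0.012 m and z of canister in the frame of stirrer between 0.041 and 0.05 m and horizontal distance between lid and canister below 0.008 m and z of lid in the frame of canister between 0.051 and 0.058 m and ((y of plate in the frame of stirrer above 0 m and y of amber_bottle in the frame of stirrer between 0.093 and 0.123 m and y of blue_bottle in the frame of stirrer between -0.123 and -0.093 m) or (y of plate in the frame of stirrer below 0 m and y of amber_bottle in the frame of stirrer between -0.123 and -0.093 m and y of blue_bottle in the frame of stirrer between 0.093 and 0.123 m)) and x of amber_bottle in the frame of stirrer between -0.015 and 0.015 m and height (world z) of each of amber_bottle, blue_bottle below 0.006 m and x of blue_bottle in the frame of stirrer between -0.015 and 0.015 m and horizontal distance between tube_block and plate below 0.012 m and z of tube_block in the frame of plate between 0.008 and 0.016 m and angle between the y axis of tube_block and the y axis of plate, either way round below 0.2 rad and angle between each of canister, lid, amber_bottle, blue_bottle, tube_block's own z axis and vertical below 0.1 rad and linear speed of each of canister, lid, amber_bottle, blue_bottle, tube_block below 0.02 m/s and angular speed of each of canister, lid, amber_bottle, blue_bottle, tube_block below 0.2 rad/s and distance of each of carton, cup from where it was at the start of the episode below 0.025 m); the robot touches nothing.
It fails at once if the canister, a bottle, the tube block, the carton or the cup is tipped over (angle between any of canister, amber_bottle, blue_bottle, tube_block, carton, cup's own z axis and vertical above 0.7 rad).
It fails at once if the carton or the cup is shifted by more than 25 mm (distance of any of carton, cup from where it was at the start of the episode above 0.025 m).
It also fails if it takes over 120 s, if anything falls off the work surface, if the arm or the gripper's body presses on something with over 40 N, if the wrist force passes 120 N, or if a joint passes its speed limit or range.

## Working session

There is one attempt and no reset: what is moved stays moved. The work goes in short steps, each a Python script; the robot and the scene stay as the last script left them, time stands still between calls to the robot, and variables do not carry over. Pictures are saved under pics/ and viewed, and the job is handed in when it is done.

```bash
ls; mkdir -p pics; python3 - <<'E'
from plant import robot
import cv2,numpy as np
print(robot.nose_length, robot.sense())
for n in ["scene","top","wrist"]:
    f=robot.grab_frame(n)
    cv2.imwrite(f"pics/a_{n}.png",cv2.cvtColor(f["image"],cv2.COLOR_RGB2BGR))
    np.savez(f"pics/a_{n}.npz",**f)
    print(n,f["fx"],f["cx"],f["cy"],np.round(f["R"],3).tolist(),np.round(f["t"],3), (f["range_z"]>0).mean())
E
```

```text
pics
0.011 {'t': 0.0, 'joint_pos': array([ 1.08510988,  0.4694163 , -0.04860975,  1.53368118,  0.02413008,
        1.14096487, -0.08229708]), 'joint_velocities': array([-0.00010319,  0.00099684,  0.000361  ,  0.00066589, -0.0008049 ,
        0.00124359,  0.0007912 ]), 'effort': array([-2.37366112e-04, -5.10303640e+01, -4.69779619e-02, -2.37712795e+01,
        1.06331549e-02,  7.48346269e-03,  1.55937812e-05]), 'tcp_pos': array([ 0.29749037, -0.60529823,  0.24128378]), 'tcp_rot': array([ 3.14150447e+00,  1.88081530e-03, -1.11394993e+00]), 'wrist_force': array([0.07349763, 0.03055255, 0.78502171]), 'torque': array([-0.0345975 ,  0.00619993, -0.03229769]), 'opening': 0.9960824271686041}
scene 403.40539106662476 250.98132948010993 191.59664727287006 [[0.533, 0.846, -0.007], [0.713, -0.454, -0.534], [-0.455, 0.28, -0.845]] [-0.263 -0.304  1.18 ] 0.9962666829427084
top 432.7914553804031 261.53340877474363 191.63872075908944 [[-0.016, -1.0, -0.014], [-0.988, 0.018, -0.153], [0.153, 0.012, -0.988]] [0.017 0.48  1.099] 0.9960428873697916
wrist 320.54745952388816 255.28992112247343 194.81692020164584 [[0.441, -0.898, -0.001], [-0.849, -0.417, 0.324], [-0.291, -0.142, -0.946]] [-0.675 -0.042  0.382] 0.9963226318359375
```

View pics/a_scene.png

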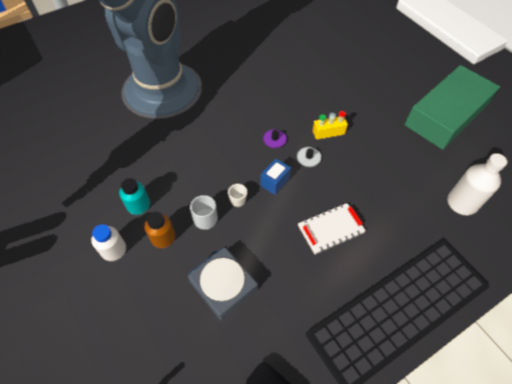

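View pics/a_top.png

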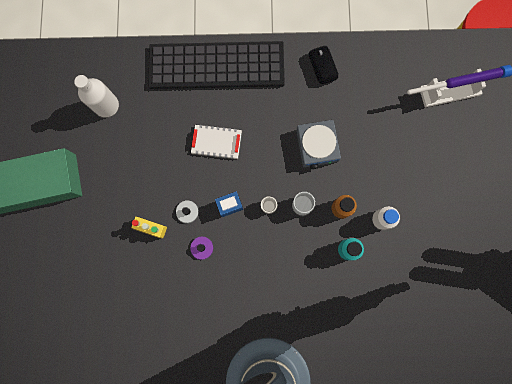

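```bash
python3 - <<'E'
import cv2
for n in ["top","scene"]:
    im=cv2.imread(f"pics/a_{n}.png"); 
    print(im.shape)
E
```

```text
(384, 512, 3)
(384, 512, 3)
```

The top view shows these, with pixel positions:
- Stirrer at (319,143), plate (217,142), canister (304,203), cup (269,205) and carton (229,204).
- Silver lid at (187,211). The purple look-alike is at (201,247).
- Tube block at (149,228).
- Amber bottle at (344,206). The turquoise look-alike is at (350,249).
- Blue-capped bottle at (387,217). The large white bottle at (95,100) has no blue cap.

Next I'll enlarge a crop to confirm these and measure positions.

```bash
cat > h.py <<'E'
import numpy as np,cv2
def pts(f):
    z=f["range_z"]; v,u=np.indices(z.shape)
    c=np.stack([(u-f["cx"])/f["fx"]*z,(v-f["cy"])/f["fy"]*z,z],-1)
    return (c-f["t"])@f["R"]
def ray(f,u,v,h):
    R=f["R"];t=f["t"];o=-R.T@t
    d=R.T@np.array([(u-f["cx"])/f["fx"],(v-f["cy"])/f["fy"],1.])
    return o+d*(h-o[2])/d[2]
def proj(f,X):
    c=f["R"]@np.asarray(X,float)+f["t"]
    return np.array([f["fx"]*c[0]/c[2]+f["cx"],f["fy"]*c[1]/c[2]+f["cy"]])
E
python3 - <<'E'
from h import *
f=dict(np.load("pics/a_top.npz")); im=f["image"]
cv2.imwrite("pics/crop.png",cv2.cvtColor(cv2.resize(im[115:270,120:410],None,fx=2.7,fy=2.7,interpolation=cv2.INTER_CUBIC),cv2.COLOR_RGB2BGR))
P=pts(f)
print("bench z",np.median(P[280:300,100:200,2]),P[280:300,100:200,2].std())
g=dict(np.load("pics/a_scene.npz")); Q=pts(g)
def rect(Z,name):
    pass
for n,(u,v) in dict(stir=(319,143),plate=(217,142),can=(304,203),cup=(269,205),carton=(229,204),lid=(187,211),purp=(201,247),block=(149,228),amber=(344,206),blue=(387,217),turq=(350,249)).items():
    r=38 if n in("stir","plate") else 24
    W=P[v-r:v+r,u-r:u+r].reshape(-1,3); 
    W=W[np.linalg.norm(W[:,:2]-P[v,u,:2],axis=1)<.09]
    c=W[W[:,2]>.006]
    print(n,np.round(P[v,u],3),"zmax",np.round(np.percentile(c[:,2],[50,90,98]),3))
E
```

```text
bench z 0.0016868333596410832 0.05785341561720401
stir [ 0.607 -0.145  0.045] zmax [0.045 0.049 0.051]
plate [0.624 0.129 0.012] zmax [0.014 0.018 0.025]
can [ 0.453 -0.104  0.005] zmax [0.025 0.062 0.064]
cup [ 0.449 -0.01   0.004] zmax [0.015 0.042 0.044]
carton [0.447 0.093 0.054] zmax [0.051 0.054 0.055]
lid [0.434 0.206 0.029] zmax [0.011 0.029 0.035]
purp [0.339 0.168 0.034] zmax [0.01  0.03  0.034]
block [0.39  0.302 0.043] zmax [0.042 0.07  0.072]
amber [ 0.432 -0.195  0.091] zmax [0.068 0.091 0.092]
blue [ 0.404 -0.301  0.087] zmax [0.067 0.09  0.092]
turq [ 0.327 -0.205  0.09 ] zmax [0.069 0.091 0.092]
```

View pics/crop.png

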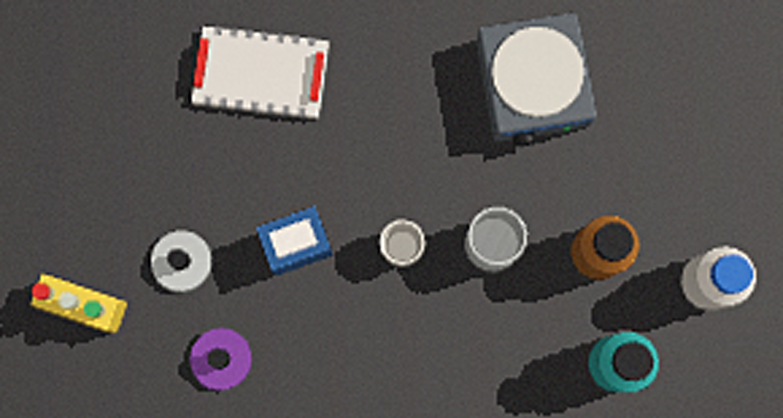

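The enlarged crop confirms the picks: silver lid at crop (181,261) rather than purple at (220,358), amber at (607,243) rather than turquoise at (624,362), and the blue cap at (733,272). Next I'll measure in both views.

```bash
cat >> h.py <<'E'
def seg(f,x0,r,zlo,zhi,cond=None):
    """pixels whose depth point lies within r of x0 in xy and z in band -> biggest component"""
    P=pts(f); m=(np.linalg.norm(P[...,:2]-np.asarray(x0)[:2],axis=-1)<r)&(P[...,2]>zlo)&(P[...,2]<zhi)
    if cond is not None: m&=cond
    n,l,s,c=cv2.connectedComponentsWithStats(m.astype(np.uint8),connectivity=8)
    k=1+np.argmax(s[1:,4]); return l==k
def rays(f,m,h):
    v,u=np.nonzero(m); return np.array([ray(f,a,b,h) for a,b in zip(u,v)])
def circ(W):  # centre of the hull area
    h=cv2.convexHull(W[:,:2].astype(np.float32)*1000); M=cv2.moments(h)
    return np.array([M["m10"],M["m01"]])/M["m00"]/1000, 2*np.sqrt(M["m00"]/np.pi)
def rect(W):
    (c,s,a)=cv2.minAreaRect(W[:,:2].astype(np.float32)*1000); return np.array(c)/1000,np.round(s,1),a
E
cat > meas.py <<'E'
from h import *
import sys
tag=sys.argv[1]
for n in ["top","scene"]:
    f=dict(np.load(f"pics/{tag}_{n}.npz")); im=f["image"].astype(int); hsv=cv2.cvtColor(f["image"],cv2.COLOR_RGB2HSV)
    H,S,V=hsv[...,0],hsv[...,1],hsv[...,2]
    print("==",n)
    def C(name,x0,r,lo,hi,h,cond=None):
        try: m=seg(f,x0,r,lo,hi,cond); c,d=circ(rays(f,m,h)); print(name,np.round(c,4),"d",round(d,1))
        except Exception as e: print(name,"none",e)
    C("stirtop",(.607,-.145),.07,.036,.056,.046,(V>150)&(S<60))
    C("can",(.453,-.104),.06,.054,.07,.06)
    C("cup",(.449,-.01),.04,.034,.05,.04)
    C("lid",(.434,.206),.05,.005,.016,.009,(V>120)&(S<50))
    C("ambercap",(.432,-.195),.05,.08,.1,.088)
    C("bluecap",(.404,-.301),.05,.08,.1,.088)
    for nm,x0,r,lo,hi,h,cond in [("stir body",(.607,-.145),.1,.036,.06,.046,None),("plate",(.624,.129),.09,.007,.018,.012,None),
        ("plateRed",(.624,.129),.09,.005,.04,.022,None),
        ("block",(.39,.302),.07,.033,.047,.04,None),("carton",(.447,.093),.06,.045,.06,.05,None)]:
        m=seg(f,x0,r,lo,hi,cond); c,s,a=rect(rays(f,m,h)); print(nm,np.round(c,4),s,round(a,1))
    P=pts(f); red=((H<6)|(H>174))&(S>150)&(V>100)&(np.linalg.norm(P[...,:2]-[.624,.129],axis=-1)<.1)
    k,l,s,c=cv2.connectedComponentsWithStats(red.astype(np.uint8))
    for i in range(1,k):
        if s[i,4]>20:
            W=rays(f,l==i,.022); print(" red",np.round(W[:,:2].mean(0),4),s[i,4],rect(W))
E
python3 meas.py a
```

```text
== top
stirtop [ 0.6122 -0.1452] d 88.6
can [ 0.4482 -0.0986] d 53.9
cup [ 0.4466 -0.0085] d 41.4
lid [0.4354 0.2107] d 57.9
ambercap [ 0.4381 -0.2034] d 35.1
bluecap [ 0.406  -0.3107] d 35.3
stir body [ 0.6097 -0.1438] [111.2  99.5] 8.5
plate [0.6268 0.1317] [130.7  82.9] 82.0
plateRed [0.6241 0.1304] [130.3  87.5] 81.3
block [0.3939 0.3062] [81.  30.9] 70.8
carton [0.4507 0.0957] [45.6 59.8] 18.8
 red [0.6342 0.1904] 58 (array([0.63478204, 0.19018677]), array([ 9. , 47.8]), 81.25457000732422)
 red [0.6175 0.0737] 53 (array([0.61747107, 0.07369282]), array([ 8.1, 45.6]), 81.63461303710938)
== scene
stirtop [ 0.6149 -0.1465] d 90.3
can [ 0.4515 -0.1015] d 56.0
cup [ 0.4495 -0.0114] d 43.3
lid [0.4379 0.2074] d 59.0
ambercap [ 0.4426 -0.2064] d 36.7
bluecap [ 0.4105 -0.3126] d 36.9
stir body [ 0.6164 -0.148 ] [111.   99.3] 8.1
plate [0.6295 0.1287] [131.4  83.9] 82.0
plateRed [0.6329 0.1254] [133.1  82.8] 82.0
block [0.3987 0.3027] [81.4 37.2] 70.6
carton [0.4537 0.0925] [46.1 62.2] 19.6
 red [0.639  0.1893] 102 (array([0.63866754, 0.18922447]), array([11.9, 50.6]), 81.62373352050781)
 red [0.6229 0.0714] 69 (array([0.62242023, 0.07143241]), array([ 8. , 47.4]), 81.82051086425781)
```

The two views differ by a roughly constant (4,-3) mm. I'll use the mean and settle it with the wrist camera above the first bottle.

```bash
cat >> h.py <<'E'
from math import pi
def snap(robot,n,tag):
    f=robot.grab_frame(n); np.savez(f"pics/{tag}_{n}.npz",**f)
    cv2.imwrite(f"pics/{tag}_{n}.png",cv2.cvtColor(f["image"],cv2.COLOR_RGB2BGR)); return f
E
python3 - <<'E'
from plant import robot
from h import *
for p in [(.440,-.205,.23),(.598,-.039,.2),(.408,-.3115,.2),(.629,-.253,.2),(.45,-.1,.2),(.6135,-.146,.25),(.4365,.209,.2)]:
  for y in (0.145,0.145-pi,0.145-pi/2,.145+pi/2):
    for z in (p[2],.03):
        q=robot.inverse_kinematics((p[0],p[1],z),(pi,0,y)); print(p[:2],round(y,2),z,None if q is None else np.round(q,2))
E
```

```text
(0.44, -0.205) 0.14 0.23 [ 0.78  0.21 -0.5   1.96  0.12  1.    0.38]
(0.44, -0.205) 0.14 0.03 [ 0.67  0.51 -0.4   2.13  0.36  0.57  0.15]
(0.44, -0.205) -3.0 0.23 [ 0.3   0.17  0.06  1.99 -0.01  0.98 -2.63]
(0.44, -0.205) -3.0 0.03 [ 0.21  0.48  0.18  2.16 -0.17  0.52 -2.49]
(0.44, -0.205) -1.43 0.23 [ 0.53  0.18 -0.2   1.98  0.04  0.99 -1.12]
(0.44, -0.205) -1.43 0.03 [ 0.46  0.48 -0.13  2.14  0.12  0.53 -1.19]
(0.44, -0.205) 1.72 0.23 [ 1.    0.25 -0.75  1.95  0.2   1.01  1.87]
(0.44, -0.205) 1.72 0.03 [ 0.85  0.56 -0.63  2.12  0.56  0.63  1.54]
(0.598, -0.039) 0.14 0.2 [ 0.45  0.46 -0.62  1.74  0.3   1.04 -0.12]
(0.598, -0.039) 0.14 0.03 [ 0.39  0.67 -0.54  1.86  0.49  0.75 -0.28]
(0.598, -0.039) -3.0 0.2 [-0.76  0.61  1.11  1.81 -0.61  1.12 -2.43]
(0.598, -0.039) -3.0 0.03 [-0.72  0.93  1.1   1.93 -1.02  0.99 -2.12]
(0.598, -0.039) -1.43 0.2 [ 0.25  0.41 -0.33  1.75  0.15  1.01 -1.57]
(0.598, -0.039) -1.43 0.03 [ 0.15  0.61 -0.21  1.88  0.19  0.67 -1.6 ]
(0.598, -0.039) 1.72 0.2 [ 0.56  0.5  -0.78  1.73  0.4   1.07  1.37]
(0.598, -0.039) 1.72 0.03 [ 0.47  0.71 -0.67  1.86  0.6   
[... 2097 characters left out ...]

(0.6135, -0.146) 1.72 0.25 [ 0.7   0.5  -0.76  1.6   0.36  1.19  1.58]
(0.6135, -0.146) 1.72 0.03 [ 0.61  0.74 -0.64  1.78  0.58  0.82  1.41]
(0.4365, 0.209) 0.14 0.2 [ 0.37  0.41 -1.12  1.98  0.44  1.02 -0.81]
(0.4365, 0.209) 0.14 0.03 [ 0.12  0.63 -0.84  2.12  0.74  0.71 -1.07]
(0.4365, 0.209) -3.0 0.2 [ 0.4   0.44 -1.17  1.98  0.47  1.03  2.3 ]
(0.4365, 0.209) -3.0 0.03 [ 0.33  0.84 -1.18  2.11  1.01  0.95  1.84]
(0.4365, 0.209) -1.43 0.2 [ 0.2   0.32 -0.88  1.99  0.3   0.97 -2.25]
(0.4365, 0.209) -1.43 0.03 [-0.14  0.52 -0.49  2.13  0.44  0.58 -2.37]
(0.4365, 0.209) 1.72 0.2 [ 0.41  0.45 -1.19  1.98  0.49  1.04  0.71]
(0.4365, 0.209) 1.72 0.03 [ 0.18  0.67 -0.92  2.12  0.81  0.76  0.44]
```

```bash
python3 - <<'E'
from plant import robot
from h import *
robot.goto((.440,-.205,.23),(pi,0,.145))
f=snap(robot,"wrist","b"); s=robot.sense(); print(s["t"],s["tcp_pos"],s["tcp_rot"])
for n,x0,h in [("amber",(.44,-.205),.088),("blue",(.408,-.3115),.088),("can",(.45,-.1),.06),("turq",(.327,-.21),.088)]:
    try:
        m=seg(f,x0,.05,h-.006,h+.012); c,d=circ(rays(f,m,h)); v,u=np.nonzero(m);print(n,np.round(c,4),d,u.min(),u.max(),v.min(),v.max())
    except Exception as e: print(n,e)
E
```

```text
1.7667 [ 0.43992103 -0.2066994   0.22994955] [ 3.14136018e+00 -6.65595223e-05  1.41806611e-01]
amber [ 0.4394 -0.205 ] 35.7898377121519 235 274 161 200
blue [ 0.4077 -0.3113] 37.170883222087326 190 225 261 295
can [ 0.4497 -0.1006] 54.94860988486771 252 314 25 93
turq [ 0.3302 -0.2174] 36.492190345183694 110 151 158 197
```

View pics/b_wrist.png

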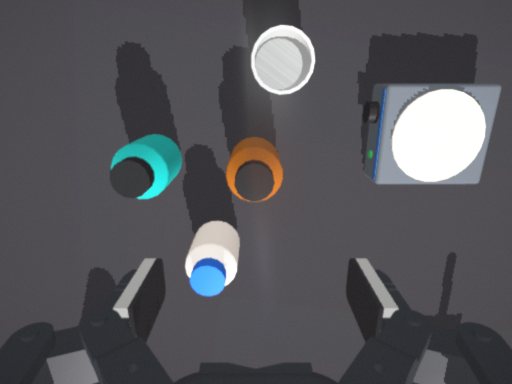

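The wrist picture shows the amber cap at (254,181) between the turquoise (132,177) and blue (208,278) caps. Its positions agree with the two-view mean to about 1 mm. Now picking and placing amber.

```bash
cat >> h.py <<'E'
ST=np.array([.6135,-.146]); SY=.145
def st(x,y):
    c,s=np.cos(SY),np.sin(SY); return ST+[c*x-s*y,s*x+c*y]
def pick(robot,xy,ztcp,yaw,zhi=.16,strength=50,opening=1.0,zap=None):
    robot.grip(opening)
    robot.goto((*xy,zap or zhi),(pi,0,yaw)); robot.sleep(.2)
    c=robot.move_straight((*xy,ztcp),vel=.1,contact_N=8); s=robot.sense(); print("down contact",c,s["tcp_pos"])
    robot.grip(0,strength); s=robot.sense(); print("opening mm",85*s["opening"],s["wrist_force"])
    robot.move_straight((*xy,zhi),vel=.1); robot.sleep(.2); s=robot.sense(); print("lifted",85*s["opening"],s["wrist_force"],s["tcp_pos"])
def place(robot,xy,ztcp,yaw,zhi=.16,opening=1.0,zout=None):
    robot.move_straight((*xy,zhi),vel=.15,attitude=(pi,0,yaw)); robot.sleep(.3)
    robot.move_straight((*xy,ztcp+.015),vel=.1)
    c=robot.move_straight((*xy,ztcp-.004),vel=.03,contact_N=6); s=robot.sense(); print("place contact",c,s["tcp_pos"],s["wrist_force"])
    robot.grip(opening); robot.sleep(.3)
    robot.move_straight((*xy,zout or zhi),vel=.12); print("t",robot.sense()["t"])
E
python3 - <<'E'
from plant import robot
from h import *
pick(robot,(.4397,-.205),.037,.145)
place(robot,st(0,.108),.037,.145)
snap(robot,"top","c"); snap(robot,"wrist","c")
E
```

```text
down contact False [ 0.44017062 -0.20513877  0.03751803]
opening mm 54.486401720343096 [-1.27185018 -0.50553463  6.70677175]
lifted 54.50226449580293 [-0.27530139  0.31803594 -1.75759195] [ 0.43946807 -0.20486142  0.15954435]
place contact True [ 0.59787202 -0.03921856  0.03779923] [-0.57095254 -0.39296997  4.50706953]
t 11.525
```

View pics/c_top.png

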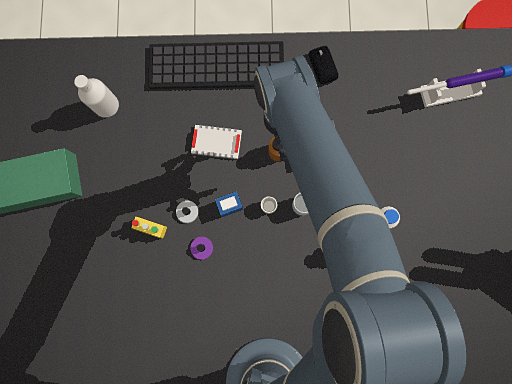

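Amber stands between plate and stirrer at (275,150). Blue next.

```bash
python3 - <<'E'
from plant import robot
from h import *
pick(robot,(.4085,-.3115),.037,.145)
place(robot,st(0,-.108),.037,.145)
f=snap(robot,"wrist","d")
m=seg(f,st(0,-.108),.05,.08,.1); print(circ(rays(f,m,.088)),st(0,-.108))
m=seg(f,ST,.07,.036,.056,f["image"].min(-1)>150); print("stirtop",circ(rays(f,m,.046)))
m=seg(f,ST,.1,.036,.056); print("body",rect(rays(f,m,.046)))
E
```

```text
down contact False [ 0.40893646 -0.31177751  0.0375784 ]
opening mm 54.291074298543485 [-1.84613852  0.16150837  6.24264221]
lifted 54.2052869738014 [ 0.03663193 -0.35713089 -1.80401619] [ 0.40833476 -0.31134357  0.15953578]
place contact True [ 0.62910346 -0.25291175  0.03770654] [-0.91547135  0.05161559  3.93847948]
t 22.2667
(array([ 0.62976992, -0.2528785 ]), np.float64(36.55231994853574)) [ 0.62910518 -0.25286664]
stirtop (array([ 0.61397379, -0.15108192]), np.float64(84.7073968312919))
body (array([ 0.61427112, -0.1558945 ]), array([107.9,  78.7]), 8.247628211975098)
```

View pics/d_wrist.png

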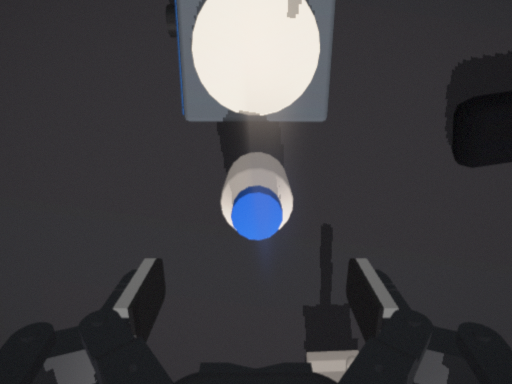

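The blue bottle stands upright at (256,212), square to the stirrer side. Now the canister.

```bash
python3 - <<'E'
from plant import robot
from h import *
pick(robot,(.4498,-.1003),.032,.145,zhi=.2)
place(robot,ST,.078,.145,zhi=.2,zout=.28)
f=snap(robot,"wrist","e")
m=seg(f,ST,.05,.1,.12); print(circ(rays(f,m,.106)),ST)
a=st(0,.108); m=seg(f,a,.05,.08,.1); print("amber",circ(rays(f,m,.088)),a)
E
```

```text
down contact False [ 0.45016939 -0.10037272  0.03244374]
opening mm 53.71994420813679 [-1.83739992 -0.47523702  5.51277809]
lifted 53.60068235840197 [ 0.06357976  0.71638167 -2.76860033] [ 0.44967871 -0.10024304  0.19970524]
place contact True [ 0.6136551  -0.14613214  0.07849621] [ 0.92213314 -0.18320578  2.99439032]
t 33.8083
(array([ 0.61448151, -0.14559011]), np.float64(55.489722925680226)) [ 0.6135 -0.146 ]
amber (array([ 0.59886281, -0.03962689]), np.float64(34.990371869841084)) [ 0.59789482 -0.03913336]
```

View pics/e_wrist.png

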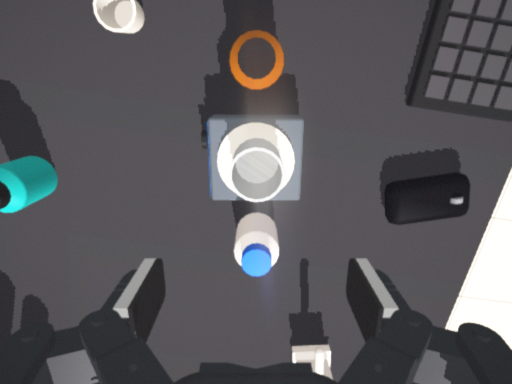

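The canister stands upright on the white top, rim centred at (257,168), with both bottles square. Next I'll look over the lid.

```bash
python3 - <<'E'
from plant import robot
from h import *
robot.move_straight((.50,.10,.28),vel=.25)
robot.goto((.4367,.209,.2),(pi,0,.145)); robot.grip(.5); robot.sleep(.2)
f=snap(robot,"wrist","f"); V=f["image"]
m=seg(f,(.4367,.209),.045,.005,.016,(V.min(-1)>100)); print("disc",circ(rays(f,m,.009)))
m=seg(f,(.4367,.209),.03,.024,.04); print("knob",circ(rays(f,m,.031)))
print(robot.sense()["tcp_pos"])
E
```

```text
disc (array([0.43699682, 0.20915361]), np.float64(59.37952283591681))
knob (array([0.43667644, 0.20997748]), np.float64(19.8329243210205))
[0.43669069 0.20902779 0.20001721]
```

View pics/f_wrist.png

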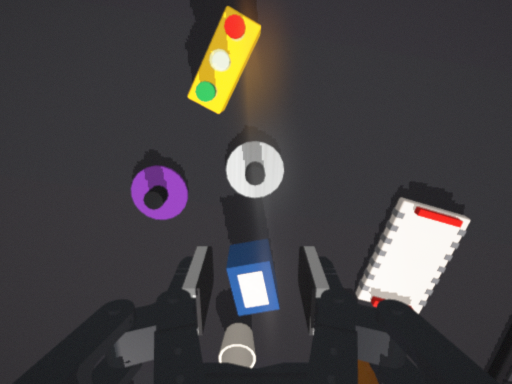

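Silver lid: disc centre (255,169), knob (255,173), clear of the purple one (160,193) and the carton (252,280). Gripping it by the knob.

```bash
python3 - <<'E'
from plant import robot
from h import *
pick(robot,(.4367,.2095),.0235,.145,zhi=.26,zap=.2,strength=40,opening=.5)
f=snap(robot,"wrist","g"); print(robot.sense()["tcp_pos"],robot.sense()["t"])
P=pts(f)
E
```

```text
down contact False [0.43704845 0.20968084 0.02395464]
opening mm 17.932487525009495 [-0.89875448 -0.56161468  5.60080867]
lifted 18.264784367330382 [-0.11294247  0.76395841 -0.29943722] [0.4366096  0.20945382 0.25982366]
[0.43663869 0.2094686  0.25988807] 42.1667
```

View pics/g_wrist.png

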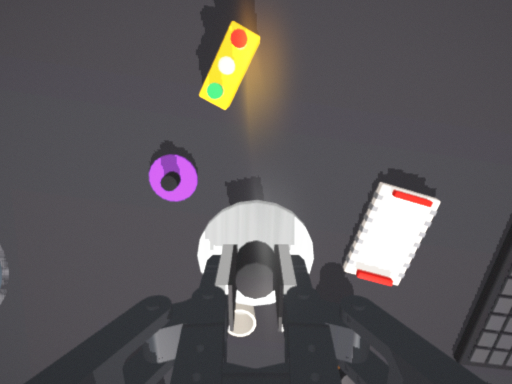

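The lid is held level, disc at (256,253), with the knob between the pads. Now seating it on the canister.

```bash
python3 - <<'E'
from plant import robot
from h import *
place(robot,(.6143,-.1457),.1245,.145,zhi=.26,opening=.5,zout=.28)
f=snap(robot,"wrist","h")
m=seg(f,ST,.05,.106,.118,f["image"].min(-1)>80); print("disc",circ(rays(f,m,.110)))
m=seg(f,ST,.05,.124,.14); print("knob",circ(rays(f,m,.132)),np.median(pts(f)[m][:,2]))
E
```

```text
place contact True [ 0.61425144 -0.14572653  0.12501164] [-1.75042146  0.10431054  4.23837006]
t 49.2417
disc (array([ 0.61511649, -0.14592538]), np.float64(59.599497411896664))
knob (array([ 0.6150069 , -0.14502194]), np.float64(20.129238896085212)) 0.13248672151919402
```

View pics/h_wrist.png

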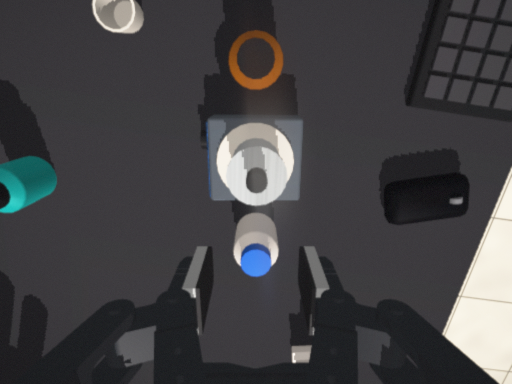

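The lid is seated: disc at (257,176), knob top at z 0.132 as expected. Now the tube block.

```bash
python3 - <<'E'
from plant import robot
from h import *
f=dict(np.load("pics/f_wrist.npz"))
hsv=cv2.cvtColor(f["image"],cv2.COLOR_RGB2HSV)
m=seg(f,(.3965,.3045),.07,.03,.05); print("block0",rect(rays(f,m,.04)))
m=seg(f,(.628,.1305),.09,.007,.018); print("plate0",rect(rays(f,m,.012)))
robot.move_straight((.50,.15,.28),vel=.25)
robot.grip(1.0); robot.goto((.3965,.3045,.2),(pi,0,-.337)); robot.sleep(.2)
f=snap(robot,"wrist","i"); hsv=cv2.cvtColor(f["image"],cv2.COLOR_RGB2HSV)
Y=(hsv[...,0]>20)&(hsv[...,0]<34)&(hsv[...,1]>120)
m=seg(f,(.3965,.3045),.07,.03,.05); print("block",rect(rays(f,m,.04)))
m=seg(f,(.3965,.3045),.07,.03,.05,Y); print("blockY",rect(rays(f,m,.04)))
print(robot.sense()["tcp_pos"])
E
```

```text
block0 (array([0.39592258, 0.30568192]), array([79.6, 32.3]), 70.58930206298828)
plate0 (array([0.62746179, 0.13162708]), array([130.7,  85.8]), 81.93224334716797)
block (array([0.3960387 , 0.30674197]), array([80.3, 31.8]), 70.59120178222656)
blockY (array([0.3960387 , 0.30674197]), array([80.3, 31.8]), 70.59120178222656)
[0.39759243 0.30369246 0.20031944]
```

View pics/i_wrist.png

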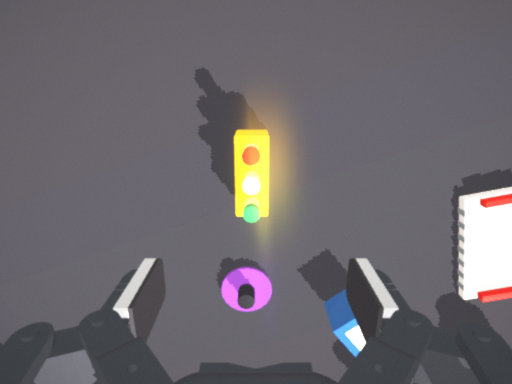

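The block is seen end-on at (251,174), aligned with the jaws, with its neighbours clear.

```bash
python3 - <<'E'
from plant import robot
from h import *
pick(robot,(.3960,.3062),.021,-.339,zhi=.18,strength=50)
place(robot,(.6278,.1312),.033,-.141,zhi=.18,opening=.8,zout=.26)
f=snap(robot,"wrist","j")
m=seg(f,(.6278,.1312),.06,.046,.058); print("block",rect(rays(f,m,.052)))
m=seg(f,(.6278,.1312),.09,.007,.018); print("plate",rect(rays(f,m,.012)))
robot.goto((.298,-.606,.242),(pi,0,-1.11)); robot.sleep(.3)
snap(robot,"top","k"); snap(robot,"scene","k"); print(robot.sense()["t"])
for n in ("top","scene"):
  f=dict(np.load(f"pics/k_{n}.npz")); print(n)
  m=seg(f,(.6278,.1312),.06,.046,.058); print("block",rect(rays(f,m,.052)))
  for x0,h in ((st(0,.108),.088),(st(0,-.108),.088)):
    m=seg(f,x0,.05,h-.008,h+.012); print(circ(rays(f,m,h)),x0)
  for nm,x0,r,h in (("disc",ST,.05,.110),("knob",ST,.03,.132),("cup",(.448,-.01),.04,.04)):
    m=seg(f,x0,r,h-.005,h+.008); print(nm,circ(rays(f,m,h)))
  m=seg(f,(.452,.094),.06,.045,.06); print("carton",rect(rays(f,m,.05)))
im=cv2.imread("pics/k_top.png"); cv2.imwrite("pics/k_crop.png",cv2.resize(im[115:270,120:410],None,fx=2.7,fy=2.7,interpolation=cv2.INTER_CUBIC))
E
```

```text
down contact False [0.39633911 0.30648071 0.02151019]
opening mm 31.07940021171646 [-0.77314913 -0.17129453  3.54901899]
lifted 31.0645101952717 [-0.34350282 -0.10465397 -1.17853599] [0.39585994 0.30611942 0.17968106]
place contact True [0.62764112 0.13108569 0.03325722] [-0.88834454  0.19722446  4.04161618]
t 64.375
block (array([0.62865375, 0.13091229]), array([79. , 31.8]), 81.96794128417969)
plate (array([0.62872955, 0.13151178]), array([128.2,  81.2]), 81.94468688964844)
67.6667
top
block (array([0.62611823, 0.13152693]), array([80.4, 33.6]), 81.2469711303711)
(array([ 0.59633693, -0.03740049]), np.float64(34.386686348569334)) [ 0.59789482 -0.03913336]
(array([ 0.62781268, -0.25173661]), np.float64(35.47554447194481)) [ 0.62910518 -0.25286664]
disc (array([ 0.61391474, -0.14424548]), np.float64(58.73786230744735))
knob (array([ 0.61398198, -0.14401311]), np.float64(18.31833861784402))
cup (array([ 0.44661497, -0.00848991]), np.float64(41.40908527557054))
carton (array([0.45058112, 0.09560683]), array([45.9, 60. ]), 19.70915412902832)
scene
block (array([0.62998743, 0.12819281]), array([81.5, 33.6]), 81.93528747558594)
(array([ 0.60076196, -0.04071597]), np.float64(35.97851885165678)) [ 0.59789482 -0.03913336]
(array([ 0.63154792, -0.25400385]), np.float64(35.53370710416573)) [ 0.62910518 -0.25286664]
disc (array([ 0.61605076, -0.14655989]), np.float64(59.20751298071942))
knob (array([ 0.61669771, -0.14669932]), np.float64(19.276294162618417))
cup (array([ 0.44918441, -0.0112257 ]), np.float64(42.87990938097661))
carton (array([0.45446579, 0.09191321]), array([47.3, 63.6]), 19.3740234375)
```

```bash
ls pics | tail -3
```

```text
k_scene.png
k_top.npz
k_top.png
```

View pics/k_crop.png

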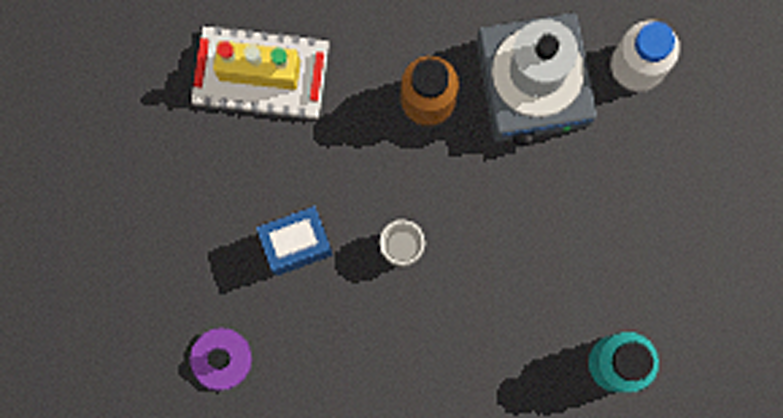

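View pics/k_scene.png

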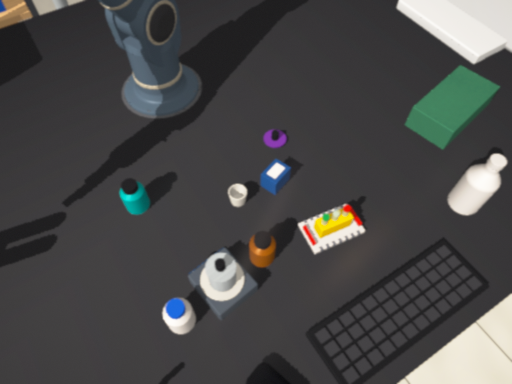

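The crop shows everything upright and in place: block between the red bars at (257,63), amber (430,90), shut canister (540,62) and blue (645,55). The carton (293,240) and cup (402,242) have not moved.

```bash
python3 - <<'E'
from plant import robot
print(robot.sense()["wrist_force"], robot.sense()["t"]); robot.close_job()
E
```

```text
[-0.58342432 -0.28867998  0.38687093] 67.6667
the job is handed in; nothing more can be done
```

The job is handed in at 67.7 s of the 120 s allowed, with everything placed as asked. I moved the amber bottle, blue bottle, canister, lid and tube block in that order.

The last measurements all fall well inside the tolerances:
- **Canister and lid:** both were within about 2 mm of their targets. The lid's knob top measured 132 mm above the bench, the right height for a seated lid.
- **Bottles:** both were within about 3–4 mm of their targets, amber on the plate's side and blue opposite.
- **Tube block:** it sat within about 1 mm of the plate centre in the wrist view, and along the plate's long axis to within 0.02 rad.
- **Carton and cup:** both measured within 1 mm of where they started, in the same camera before and after.

Nothing tipped, and no check failed. The one disagreement is that the top and scene cameras differ from each other by a steady 3–5 mm. The wrist camera agreed with their mean to about 1 mm, so I worked from that mean.

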